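Lock the push-and-turn safety cap on the cleaner canister

TASK

Close the blue wood-cleaner canister with its orange safety cap: set the cap on the neck with its wing at the yellow marks, press it down against the sprung seal and, still pressing, turn it clockwise (seen from above) until its lugs come up against the stop, then let go so that it springs up and stays locked. Press firmly without crushing the seal, do not force it against the stop, and leave everything else on the bench alone.

Things in the scene. Friction and masses are not known exactly. Their poses are not given: they have to be found in the camera images.
- cap_center (a point): Orange ribbed safety cap, loose, open side down on the bench, 63 mm across, 57 mm high with its wing, about 90 g. Point on its axis half-way up, 28.5 mm above its lower edge; z up, x along the wing. Flat top 27 mm above the lower edge, its underside 23 mm. Skirt 57 mm across inside. Half a turn of the cap makes no difference.
- wing (a point): Straight grip on the cap's flat top: 12 mm thick (along y), 46 mm long (along x), 30 mm high, from 27 to 57 mm above the cap's lower edge. Pinch it across its thickness. Point at its middle, 42 mm above the lower edge.
- cap_lug (a point): One of two inward lugs inside the skirt, under the two ends of the wing (+x and -x of the cap), hidden from above. 20 degrees wide, from 1 to 6 mm above the cap's lower edge, reaching in to 21.5 mm from the axis. Point in the middle of the +x lug.
- tin_top (a point): Blue canister with paper label, 92 mm across, on a round wooden base 120 mm across, fixed to the bench. Point on its axis on the tin's top face, 100 mm above the bench; z up, x to a red mark.
- neck_nominal (a point): Nominal centre of the white neck's flange top, on the axis 4 mm above the tin. The neck was fitted by hand: it truly sits up to 4 mm higher or lower and up to 0.25 rad turned either way. Above the flange: rim 22 mm, seal 36 mm when free. Cap's lower edge above the flange: 13 mm as it meets the seal, below 6 mm to pass under the lips, 9 mm locked. The neck is 38 mm across.
- red_mark (a point): Red mark on the tin's top, 39 mm out on its +x (another opposite): nominal wing line when locked. Over it each way a blue hook juts from the neck to 26 mm from the axis, 49 degrees long, 15 to 19 mm above the flange. Under its anticlockwise end hangs a lip 3 mm deep, under its clockwise end a stop wall; between is the pocket, in which a lug has 4 degrees of play either way.
- yellow_mark (a point): Yellow mark on the tin's top, 39 mm out, 57 degrees anticlockwise from x seen from above (another opposite): wing line for setting the cap on, lugs between the hooks. From there the cap, pressed down, turns clockwise 46 to 76 degrees, depending on the neck, to the stop. Let up there it rises 3 mm or more into the pockets and cannot turn back.
- seal (a joint): Sprung seal on the neck: travel in m, 0 free, grows pressed down. 3 N at first, 1.2 N more per mm. Lugs pass under the lips only beyond 0.007 (11.4 N); locked it stays near 0.004; beyond 0.0115 (16.8 N) it is crushed. About 14 N is a good press. Turning takes under 0.15 N m; 0.3 to 0.4 N m at the stop is plenty; cap on canister must stay under 50 N, press included.
- brush_mid (a point): Bystander: flat wood-handled brush, 180 mm long, lying; point at mid-length, 10 mm up
- lid_mid (a point): Bystander: plain grey screw lid, 60 mm across, 20 mm high (belongs to something else); point half-way up
- jar_mid (a point): Bystander: amber glass jar with steel cap, 56 mm across, 85 mm high; point half-way up
- finial_mid (a point): Bystander: turned wooden finial, 52 mm across, 60 mm high; point half-way up
- books_mid (a point): Bystander: two small bound books stacked, 120 x 170 x 42 mm; point at the middle
- driver_mid (a point): Bystander: screwdriver with black handle, 190 mm long, lying; point at mid-length
- weight_mid (a point): Bystander: brass cylinder weight, 44 mm across, 45 mm high; point half-way up
Mind the look-alikes: they are no part of the job. Leave any green or turquoise look-alike of the part that bears cap_center alone.

How it is judged:
By the outcome, as a careful person would: the job done as asked, in the order asked, and still so for the second after the job is handed in, with the robot touching nothing.
It also fails if it takes over 72 s, if anything falls off the work surface, if the arm or the gripper's body presses on something with over 40 N, if the wrist force passes 120 N, or if a joint passes its speed limit or range.

ROBOT

A 7-joint arm with a two-finger parallel gripper is mounted at the origin on the work surface. World frame = base frame: x ahead of the robot, y to its left, z up, the work surface at z = 0. Lengths are in m, angles in rad, forces in N, time in s.
With the tool pointing down it reaches from about 0.425 to 0.875 m from the base axis. Payload 9.9 kg.
Tool frame: the origin (TCP) lies midway between the tips of the shut fingers; the grasp point (between the pads) lies arm.hold_point_z behind it (arm.hold_point_z is the distance from the TCP to the grasp point, in m); x points along the fingers, y is the direction in which the jaws open and shut, and the axes are right-handed (so a half turn about x gives the same grasp; the last joint's range is limited). The gripper opens to 85 mm and grips with 20 to 120 N. Pads are 22 mm wide; open, the fingers measure 114 mm over their backs; the gripper's body (76 mm by 85 mm) begins 54 mm behind the grasp point. The pads swing forward as they close: fully open they stand 13 mm farther back than shut.
Start: joints at [-1.332, 0.576, 0.025, 1.437, -0.015, 1.129, -0.057], TCP at [0.214, 0.64, 0.231] pointing down, gripper open.
Joint ranges: [-2.76, 2.76], [-0.34, 2.15], [-1.52, 1.57], [0.19, 2.46], [-1.09, 4.23], [0.17, 1.99], [-2.82, 2.82]. Speed limits (rad/s): [2.22, 2.22, 3.01, 3.01, 3.14, 3.14, 3.14].

INTERFACE

Orientations are given as a unit quaternion [w, x, y, z].
In Python, from station import arm gives the robot as it stands.
- The arm moves only by the tool play_rows, never from a script. Its argument "rows" is a list of rows, each a list of 3 entries, a list of its own where there are three numbers: the finger opening in mm, from 0 to 85.4, then the shift along the tool's x, y, z in mm, then the turn about the tool's x in degrees. A call has 1 to 20 rows; each row shifts and turns the commanded pose from where the row before left it, along the tool's axes as they then stand; what a row does not reach is not made up. A row lasts 1/12 s, in which the tool goes at most 41.7 mm and 7.16 degrees, less where a joint would pass 70% of its speed; a pose out of reach is approached as far as the arm can. A call is refused whole if a number of a shift passes 41.7 or a number of a turn 7.16, either way. A call with a gripper value outside its range is refused whole. The fingers move at their own pace and stop on an object; "grip_force" is the grip in N (left out, the last holds). Time passes only in rows, so rows that do not move let the fingers close. It gives the time, the measured TCP pose, the force and the opening at its end, in the units of the state.
- arm.get_obs(): the state, without advancing time (a new reading comes with each control period).
- arm.camera(name): name is "scene" or "top" or "wrist"; returns a dict with "color" (420x560x3 uint8, red, green, blue), "fx", "fy", "cx", "cy" (pixels), "world_to_cam" (4x4, takes a point from world to camera coordinates). Camera axes: x right, y down, z forward; pixel columns grow to the right and rows downward; lengths in m; the calibration is good to about 2 mm. A picture is of the moment at which its call begins. There is no depth.
- arm.close_job(): hands the job in, once; it reports no verdict.
Trained networks look in a picture, given as the dict that the camera call returned (one of the last four; its "shot" number tells which), for a name from the list of things; names that differ only in an ending like _2 or _b are one class to them, and where a whole thing is asked for, a point or a joint stands for the part that bears it (a point fixed in the world has none). Each returns a list of dicts, best first, with "p" (0 to 1); they miss things now and then, are a little off and sometimes report something else, mostly with a low value. They report only what shows in the picture. A call takes as long as a camera call. They do not tell look-alikes from the thing itself.
- arm.find_in(picture, query): "xyz" ([x, y, z] in m, in the coordinates of the camera as it stood for that picture, good to about 4 mm: the middle of the surface that is visible of it).
- arm.masks_of(picture, query): "pixels" (420x560 bool, what is visible of it).
The state is a dict: "clock": time; "joint_positions": joint angles; "joint_velocities": joint speeds; "joint_efforts": joint torques, N m; "position": TCP position; "eef_rot": TCP orientation; "ft_force": force on the tool from outside, world axes, zero at the start; "ft_torque": the same for the moment, N m; "opening": finger opening in m.
Only numpy, scipy, OpenCV 4.12 (cv2) and the standard library are available. Lean on these libraries where they do the work, as an engineer would, in place of code of your own. Each camera call takes 0.05 s, during which the arm holds its last target. There are 200 camera calls.

## Working session

There is one attempt and no reset: what is moved stays moved. The work goes in short steps, Python scripts to look and compute and a tool call to move; the robot and the scene stay as the last step left them, time stands still between calls to the robot, and variables do not carry over. Pictures are saved under pics/ and viewed, about 8 in all and at most 12, crops included, and the job is handed in when it is done.

Besides the shell and the picture viewer there is one more tool, called after "Call:" as name(argument=value, ...), one argument or row to a line, values as JSON. play_rows: Moves the arm, as the interface text tells. Its arguments: {"type":"object","properties":{"rows":{"type":"array","items":{"type":"array"}},"grip_force":{"type":"number"}},"required":["rows"]}

```bash
mkdir -p pics; cat > h.py <<'E'
from station import arm
import numpy as np, cv2
from scipy.spatial.transform import Rotation as R
def save(p,n,crop=None,s=1):
    im=p["color"][:,:,::-1]
    if crop: im=im[crop[1]:crop[3],crop[0]:crop[2]]
    cv2.imwrite("pics/"+n,cv2.resize(im,None,fx=s,fy=s,interpolation=cv2.INTER_CUBIC))
def toW(p,x): return (np.linalg.inv(p["world_to_cam"])@np.r_[x,1])[:3]
def ray(p,u,v,z):
    T=np.linalg.inv(p["world_to_cam"]); d=T[:3,:3]@np.array([(u-p["cx"])/p["fx"],(v-p["cy"])/p["fy"],1]); o=T[:3,3]
    return o+d*(z-o[2])/d[2]
def proj(p,X):
    c=(p["world_to_cam"]@np.r_[X,1])[:3]; return c[0]/c[2]*p["fx"]+p["cx"],c[1]/c[2]*p["fy"]+p["cy"]
def rot():
    q=arm.get_obs()["eef_rot"]; return R.from_quat([q[1],q[2],q[3],q[0]]).as_matrix()
E
python3 - <<'E'
from h import *
np.set_printoptions(precision=4,suppress=True)
o=arm.get_obs(); print({k:np.round(v,3) for k,v in o.items()}); print(rot(), arm.hold_point_z)
for c in ["scene","top"]:
    p=arm.camera(c); save(p,c+"1.png"); print(c,np.linalg.inv(p["world_to_cam"])[:3,3],p["fx"])
    for q in ["cap_center","wing","tin_top","red_mark","yellow_mark","neck_nominal","jar_mid","books_mid","lid_mid","finial_mid","weight_mid","driver_mid","brush_mid"]:
        for r in arm.find_in(p,q)[:4]:
            x=toW(p,r["xyz"]); print(q,round(r["p"],2),x,np.round(proj(p,x)))
E
```

```text
{'clock': np.float64(0.0), 'joint_positions': array([-1.332,  0.577,  0.025,  1.438, -0.015,  1.129, -0.056]), 'joint_velocities': array([ 0.   , -0.001, -0.001,  0.   ,  0.002, -0.001,  0.002]), 'joint_efforts': array([ -0.   , -76.577,   2.251, -28.597,   0.015,   0.013,  -0.   ]), 'position': array([0.214, 0.64 , 0.23 ]), 'eef_rot': array([ 0.698,  0.113,  0.698, -0.114]), 'ft_force': array([0.677, 0.521, 0.385]), 'ft_torque': array([0.047, 0.009, 0.019]), 'opening': np.float64(0.085)}
[[-0.0005  0.3171  0.9484]
 [-0.0016  0.9484 -0.3171]
 [-1.     -0.0017  0.0001]] 0.0187
scene [0.9891 0.586  1.0887] 395.5995483586731
cap_center 0.85 [ 0.5587 -0.15    0.033 ] [260. 189.]
cap_center 0.78 [ 0.6231 -0.2649  0.0245] [227. 177.]
cap_center 0.77 [ 0.4426 -0.2265  0.0275] [276. 162.]
cap_center 0.6 [ 0.7235 -0.196   0.037 ] [211. 201.]
wing 0.85 [ 0.559  -0.148   0.0285] [261. 190.]
wing 0.73 [ 0.444  -0.2213  0.0282] [276. 163.]
wing 0.69 [ 0.6176 -0.2676  0.0243] [228. 176.]
wing 0.69 [ 0.4794 -0.3361  0.0133] [251. 151.]
tin_top 0.93 [0.5693 0.158  0.0885] [314. 246.]
red_mark 0.69 [
[... 1282 characters left out ...]
3 0.126  0.0946] [231. 216.]
neck_nominal 0.63 [0.5494 0.1285 0.0993] [230. 217.]
neck_nominal 0.5 [ 0.5505 -0.1589  0.0288] [345. 216.]
jar_mid 0.68 [0.7361 0.2043 0.0817] [199. 141.]
books_mid 0.79 [0.5657 0.4281 0.0411] [114. 212.]
books_mid 0.43 [0.5481 0.1236 0.104 ] [232. 217.]
lid_mid 0.8 [ 0.7217 -0.03    0.017 ] [294. 150.]
lid_mid 0.27 [ 0.5773 -0.001   0.0188] [283. 206.]
finial_mid 0.79 [ 0.7104 -0.211   0.054 ] [366. 152.]
finial_mid 0.36 [0.5506 0.1256 0.0949] [231. 216.]
weight_mid 0.58 [ 0.6811 -0.4186  0.049 ] [448. 163.]
driver_mid 0.87 [ 0.47   -0.3386  0.0214] [415. 246.]
driver_mid 0.6 [0.5477 0.1241 0.1022] [231. 217.]
brush_mid 0.9 [ 0.5755 -0.0012  0.0191] [283. 207.]
```

```bash
python3 - <<'E'
import cv2
a=cv2.imread("pics/top1.png")[110:310,170:470]
cv2.imwrite("pics/top1c.png",cv2.resize(a,None,fx=2.6,fy=2.6,interpolation=cv2.INTER_CUBIC))
E
```

```text
(no output)
```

View pics/top1c.png

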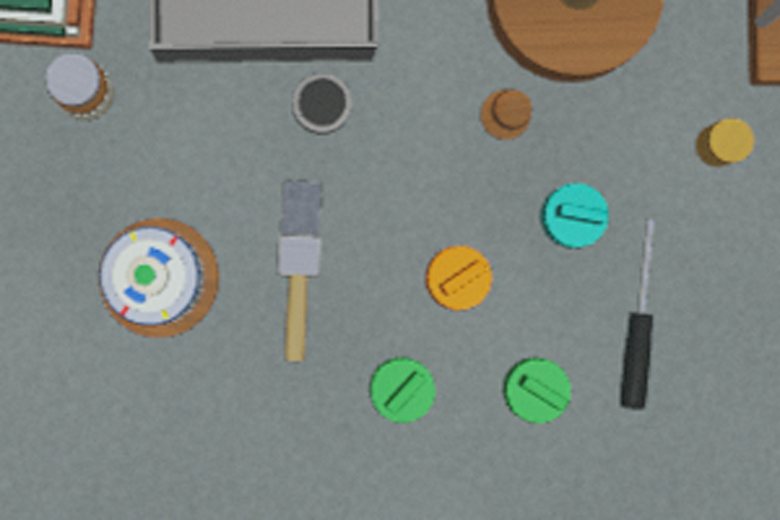

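View pics/scene1.png

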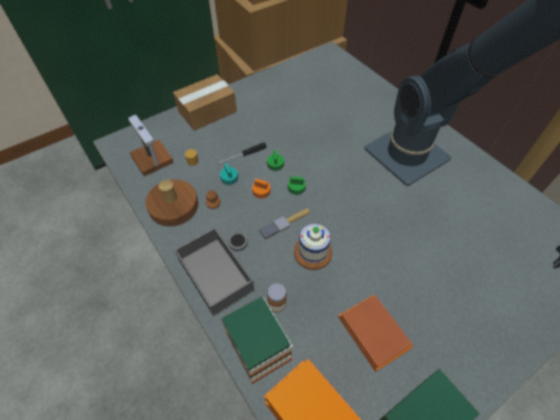

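The orange cap is at crop (460,278), which is full-frame (347,217). The canister is at crop (150,276). Green and turquoise look-alikes stand near the cap. Next I'll check where the wrist camera sits so I can plan a look at the neck.

```bash
python3 - <<'E'
from h import *
np.set_printoptions(precision=4,suppress=True)
p=arm.camera("wrist"); T=np.linalg.inv(p["world_to_cam"]); o=arm.get_obs(); Rt=rot()
print(p["fx"],"cam in tool",Rt.T@(T[:3,3]-o["position"]),"\n",Rt.T@T[:3,:3])
# tin in tool coords
for X in ([0.552,0.128,0.1],[0.551,-0.158,0.05]): print(Rt.T@(np.array(X)-o["position"])*1000)
t=arm.camera("top"); print("cap",ray(t,346.9,216.9,0.027),"tin",ray(t,170+150/2.6,110+276/2.6,0.1),"base",ray(t,170+158/2.6,110+278/2.6,0.01))
hsv=cv2.cvtColor(t["color"],cv2.COLOR_RGB2HSV); m=((hsv[...,0]>10)&(hsv[...,0]<22)&(hsv[...,1]>200)&(hsv[...,2]>120)); m[:, :310]=0;m[:,380:]=0;m[:180]=0;m[250:]=0
v,u=np.nonzero(m); print(m.sum(),u.mean(),v.mean(),u.min(),u.max(),v.min(),v.max())
E
```

```text
314.9569567756827 cam in tool [-0.1423 -0.0006 -0.0702] 
 [[ 0.0004 -0.2746  0.9616]
 [ 1.      0.0007 -0.0002]
 [-0.0006  0.9616  0.2746]]
[ 131.3208 -378.4756  482.8668]
[ 181.3325 -650.0139  572.6597]
cap [ 0.5472 -0.1647  0.027 ] tin [0.5506 0.1333 0.1   ] base [0.5505 0.1349 0.01  ]
387 345.9638242894057 216.0361757105943 334 358 205 228
```

Call:
play_rows(
  rows=[
    [85,[-1.5,-23.3,30],0],
    [85,[-1.5,-23.3,30],0],
    [85,[-1.5,-23.3,30],0],
    [85,[-1.5,-23.3,30],0],
    [85,[-1.5,-23.3,30],0],
    [85,[-1.5,-23.3,30],0],
    [85,[-1.5,-23.3,30],0],
    [85,[-1.5,-23.3,30],0],
    [85,[-1.5,-23.3,30],0],
    [85,[-1.5,-23.3,30],0],
    [85,[-1.5,-23.3,30],0],
    [85,[-1.5,-23.3,30],0],
    [85,[-1.5,-23.3,30],0],
    [85,[-1.5,-23.3,30],0],
    [85,[-1.5,-23.3,30],0],
    [85,[-1.5,-23.3,30],0],
    [85,[0,0,0],0],
    [85,[0,0,0],0],
    [85,[0,0,0],0],
  ],
)

```text
clock: 3.08
position: [0.5508, 0.1348, 0.2552]
eef_rot: [0.698, 0.114, 0.698, -0.114]
ft_force: [0.1, 1.1, -0.4]
opening: 0.0848
```

```bash
python3 - <<'E'
from h import *
np.set_printoptions(precision=4,suppress=True)
p=arm.camera("wrist"); save(p,"wr1.png"); print(arm.get_obs()["position"],rot())
import pickle; pickle.dump(p,open("wr1.pkl","wb"))
hsv=cv2.cvtColor(p["color"],cv2.COLOR_RGB2HSV)
for n,lo,hi,z in (("red",(0,150,90),(8,255,255),.1),("yel",(24,150,120),(35,255,255),.1),("green",(40,100,60),(90,255,255),.14),("blue",(100,150,60),(125,255,255),.123)):
    m=cv2.inRange(hsv,lo,hi); k,l,s,c=cv2.connectedComponentsWithStats(m)
    for i in range(1,k):
        if s[i,4]>25: print(n,s[i],c[i],ray(p,*c[i],z))
E
```

```text
[0.5505 0.1356 0.2552] [[-0.0006  0.3158  0.9488]
 [ 0.0007  0.9488 -0.3158]
 [-1.      0.0005 -0.0008]]
red [297 152   6   8  29] [299.5172 155.2069] [0.5193 0.1599 0.1   ]
green [  32  125   67   55 2950] [ 63.7915 152.5353] [ 0.4521 -0.0208  0.14  ]
green [  0 176   5  25  84] [  1.369 188.119] [ 0.4617 -0.0848  0.14  ]
green [278 194  21  20 341] [287.7537 203.5073] [0.55   0.1376 0.14  ]
green [   0  287   46   49 1775] [ 19.627  309.9904] [ 0.5684 -0.1327  0.14  ]
green [ 445  391   55   29 1161] [470.9931 407.3101] [0.8176 0.2491 0.14  ]
blue [283 171  21  13 181] [292.8011 176.2265] [0.5322 0.1484 0.123 ]
blue [272 215  21  11 150] [282.44   220.4933] [0.5681 0.1267 0.123 ]
```

View pics/wr1.png

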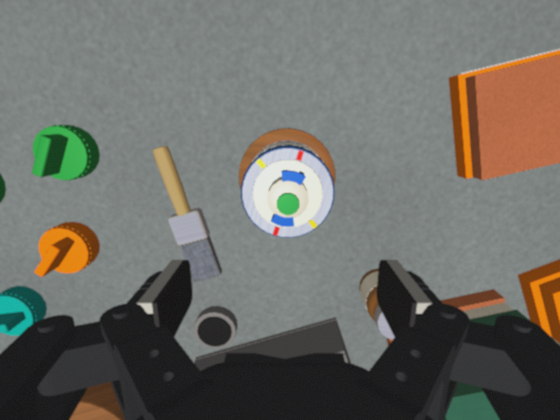

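The neck is seen from the wrist at (288,193). The red marks are at about (299,155) and (277,231), the yellow ones at about (262,163) and (313,224), and the seal is green at (288,203). The orange cap is at (68,250) with its wing pointing lower-left. I'll refine the marks.

```bash
python3 - <<'E'
from h import *
import pickle; p=pickle.load(open("wr1.pkl","rb"))
np.set_printoptions(precision=4,suppress=True)
im=p["color"].astype(float)
def cen(u,v,f):
    w=np.zeros(im.shape[:2]); r=7; s=np.s_[v-r:v+r+1,u-r:u+r+1]; w[s]=np.clip(f(im[s]),0,None); w[w<0.35*w.max()]=0
    V,U=np.mgrid[:420,:560]; c=((w*U).sum()/w.sum(),(w*V).sum()/w.sum()); return c
red=lambda a:a[...,0]-a[...,1]-40
yel=lambda a:(a[...,0]+a[...,1])/2-a[...,2]-30
P={}
for n,u,v,f in (("r1",299,155,red),("r2",277,231,red),("y1",262,163,yel),("y2",313,224,yel)):
    c=cen(u,v,f); P[n]=ray(p,*c,0.1); print(n,c,P[n])
for a,b in (("r1","r2"),("y1","y2")):
    d=P[b]-P[a]; print((P[a]+P[b])/2,np.hypot(*d[:2]),np.degrees(np.arctan2(d[1],d[0])))
# neck hooks midpoint angle
a,b=ray(p,292.8,176.2,.123),ray(p,282.4,220.5,.123); d=b-a; print((a+b)/2,np.hypot(*d[:2]),np.degrees(np.arctan2(d[1],d[0])))
# tin rim fit from tin_top mask
m=arm.masks_of(arm.camera("wrist"),"cap_center"); print([ (round(x["p"],2),x["pixels"].sum()) for x in m])
E
```

```text
r1 (np.float64(299.44974708599074), np.float64(155.03430833516603)) [0.5192 0.1599 0.1   ]
r2 (np.float64(275.63700601936665), np.float64(230.7228474221408)) [0.5832 0.1144 0.1   ]
y1 (np.float64(260.6872819536949), np.float64(163.25679247277725)) [0.5149 0.1228 0.1   ]
y2 (np.float64(312.47460595446586), np.float64(223.48511383537652)) [0.5876 0.1516 0.1   ]
[0.5512 0.1371 0.1   ] 0.0785676022688627 -35.38220066960473
[0.5512 0.1372 0.1   ] 0.0781893438734206 21.58735117721837
[0.5502 0.1376 0.123 ] 0.041987679937526945 -31.148417521194784
[(0.77, np.int64(2949)), (0.6, np.int64(2676)), (0.58, np.int64(114)), (0.56, np.int64(1828))]
```

Call:
play_rows(
  rows=[
    [40,[0,-35.2,11.3],0],
    [40,[0,-35.2,11.3],0],
    [40,[0,-35.2,11.3],0],
    [40,[0,-35.2,11.3],0],
    [40,[0,-35.2,11.3],0],
    [40,[0,-35.2,11.3],0],
    [40,[0,-35.2,11.3],0],
    [40,[0,-35.2,11.3],0],
    [40,[15,0,0],6.6],
    [40,[15,0,0],6.6],
    [40,[15,0,0],6.6],
    [40,[15,0,0],6.6],
    [40,[15,0,0],6.6],
    [40,[15,0,0],6.6],
    [40,[0,0,0],0],
    [40,[0,0,0],0],
    [40,[0,0,0],0],
  ],
)

```text
clock: 4.65
position: [0.548, -0.1608, 0.1661]
eef_rot: [0.619, 0.342, 0.619, -0.342]
ft_force: [-0.5, -0.3, 0.3]
opening: 0.0397
```

```bash
python3 - <<'E'
from h import *
import pickle
np.set_printoptions(precision=4,suppress=True)
p=arm.camera("wrist"); save(p,"wr2.png"); pickle.dump(p,open("wr2.pkl","wb")); o=arm.get_obs(); Rt=rot()
print(o["position"],Rt[:2,1],np.degrees(np.arctan2(Rt[1,1],Rt[0,1])),o["joint_positions"])
for q in ("cap_center","wing"):
    for r in arm.find_in(p,q)[:3]: x=toW(p,r["xyz"]); print(q,round(r["p"],2),x,np.round(proj(p,x)))
E
```

```text
[ 0.5481 -0.1611  0.1664] [0.8468 0.5319] 32.132686719009506 [-0.0282  0.5122  0.3536  1.8129 -0.2273  0.8546  0.9943]
cap_center 0.93 [ 0.5462 -0.1615  0.0249] [283. 197.]
cap_center 0.87 [ 0.4421 -0.1021  0.0293] [214.  73.]
cap_center 0.64 [ 0.44   -0.2322  0.0292] [143. 201.]
wing 0.85 [ 0.5459 -0.1584  0.0298] [284. 195.]
wing 0.71 [ 0.4392 -0.2302  0.0262] [145. 198.]
wing 0.67 [ 0.4429 -0.1027  0.0218] [216.  75.]
```

View pics/wr2.png

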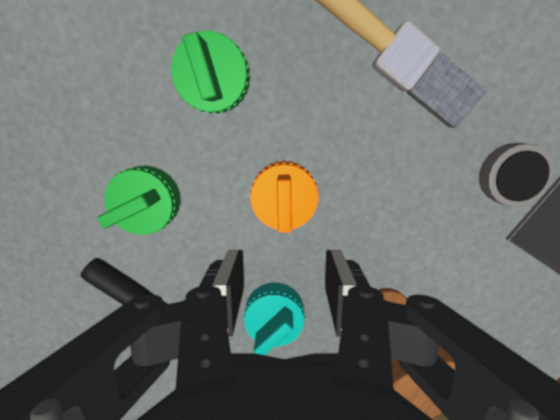

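The orange cap is centred at (284,197) with its wing vertical in the image, so it is aligned with the jaws. Next I'll measure the exact offsets.

```bash
python3 - <<'E'
from h import *
import pickle
np.set_printoptions(precision=4,suppress=True)
p=pickle.load(open("wr2.pkl","rb")); o=arm.get_obs(); Rt=rot()
hsv=cv2.cvtColor(p["color"],cv2.COLOR_RGB2HSV); m=cv2.inRange(hsv,(5,150,60),(22,255,255)); m[:140]=0; m[245:]=0; m[:,:235]=0; m[:,335:]=0
# upright disc outline at z=.027: use widest rows/left-right edges, then fit circle in world
pts=[]
for v in range(170,224,2):
    u=np.nonzero(m[v])[0]; pts+= [ray(p,u.min()-.5,v,.027),ray(p,u.max()+.5,v,.027)]
P=np.array(pts); L=(Rt.T@(P-o["position"]).T).T*1000
A=np.c_[2*L[:,1:],np.ones(len(L))]; s=np.linalg.lstsq(A,(L[:,1:]**2).sum(1),rcond=None)[0]
print("disc tool y,z mm",s[:2],"R",np.sqrt(s[2]+s[0]**2+s[1]**2))
g=p["color"][:,:,0].astype(int)
for u in (283,285): print([ (v,tuple(p["color"][v,u])) for v in range(166,184,2)],[ (v,tuple(p["color"][v,u])) for v in range(222,240,2)])
for v in (190,200,215,225): print(v,[int(x) for x in g[v,270:300]])
E
```

```text
disc tool y,z mm [-0.7111 -1.5201] R 31.20776023206544
[(166, (np.uint8(238), np.uint8(162), np.uint8(46))), (168, (np.uint8(237), np.uint8(163), np.uint8(45))), (170, (np.uint8(238), np.uint8(163), np.uint8(48))), (172, (np.uint8(237), np.uint8(162), np.uint8(46))), (174, (np.uint8(198), np.uint8(120), np.uint8(32))), (176, (np.uint8(124), np.uint8(63), np.uint8(15))), (178, (np.uint8(130), np.uint8(66), np.uint8(11))), (180, (np.uint8(210), np.uint8(111), np.uint8(23))), (182, (np.uint8(237), np.uint8(156), np.uint8(42)))] [(222, (np.uint8(237), np.uint8(155), np.uint8(36))), (224, (np.uint8(237), np.uint8(154), np.uint8(34))), (226, (np.uint8(237), np.uint8(154), np.uint8(36))), (228, (np.uint8(237), np.uint8(154), np.uint8(35))), (230, (np.uint8(238), np.uint8(153), np.uint8(35))), (232, (np.uint8(212), np.uint8(139), np.uint8(98))), (234, (np.uint8(130), np.uint8(138), np.uint8(137))), (236, (np.uint8(133), np.uint8(139), np.uint8(137))), (238, (np.uint8(134), np.uint8(140), np.uint8(138)))]
[(166, (np.uint8(237), np.uint8(160), np.uint8(45))), (168, (np.uint8(238), np.uint8(163
[... 788 characters left out ...]
nt8(142), np.uint8(140))), (238, (np.uint8(136), np.uint8(142), np.uint8(140)))]
190 [237, 237, 237, 238, 237, 236, 226, 221, 233, 238, 237, 237, 237, 237, 238, 237, 237, 237, 237, 233, 222, 223, 236, 238, 238, 237, 238, 237, 238, 237]
200 [238, 237, 237, 238, 238, 236, 227, 222, 233, 237, 238, 237, 237, 238, 237, 237, 238, 237, 237, 234, 225, 226, 235, 238, 237, 238, 237, 237, 238, 238]
215 [237, 237, 237, 237, 237, 238, 236, 234, 233, 236, 237, 238, 238, 238, 237, 237, 237, 238, 237, 235, 227, 220, 227, 236, 238, 238, 237, 237, 238, 237]
225 [238, 237, 238, 238, 238, 238, 236, 230, 228, 235, 237, 237, 237, 238, 237, 238, 237, 237, 238, 236, 229, 222, 226, 236, 238, 238, 237, 238, 236, 233]
```

Call:
play_rows(
  rows=[
    [40,[20,-0.7,-1.5],0],
    [40,[25,0,0],0],
    [40,[25,0,0],0],
    [40,[25,0,0],0],
    [40,[20,0,0],0],
    [40,[10,0,0],0],
    [40,[6,0,0],0],
    [40,[3,0,0],0],
    [40,[0,0,0],0],
    [40,[0,0,0],0],
    [6,[0,0,0],0],
    [6,[0,0,0],0],
    [6,[0,0,0],0],
    [6,[0,0,0],0],
    [6,[0,0,0],0],
    [6,[0,0,0],0],
    [6,[0,0,0],0],
    [6,[0,0,0],0],
  ],
  grip_force=80,
)

```text
clock: 6.3
position: [0.5467, -0.1606, 0.0323]
eef_rot: [0.619, 0.343, 0.618, -0.343]
ft_force: [-1.8, 0.3, 7.4]
opening: 0.0108
```

Call:
play_rows(
  rows=[
    [6,[-8,0,0],0],
    [6,[-20,0,0],0],
    [6,[-30,0,0],0],
    [6,[-30,0,0],0],
    [6,[-30,0,0],0],
    [6,[-30,0,0],0],
    [6,[-30,0,0],0],
    [6,[-22,0,0],0],
    [6,[0,20.3,-31.2],0],
    [6,[0,20.3,-31.2],0],
    [6,[0,20.3,-31.2],0],
    [6,[0,20.3,-31.2],0],
    [6,[0,20.3,-31.2],0],
    [6,[0,20.3,-31.2],0],
    [6,[0,20.3,-31.2],0],
    [6,[0,20.3,-31.2],0],
  ],
)

```text
clock: 7.63
position: [0.5515, 0.1389, 0.2321]
eef_rot: [0.618, 0.344, 0.618, -0.343]
ft_force: [0.8, -0.6, -0.8]
opening: 0.0103
```

Call:
play_rows(
  rows=[
    [6,[0,0,0],-6.6],
    [6,[0,0,0],-6.6],
    [6,[0,0,0],-6.6],
    [6,[0,0,0],-6.6],
    [6,[0,0,0],-6.6],
    [6,[0,0,0],-6.6],
    [6,[0,0,0],-6.6],
    [6,[0,0,0],-6.6],
    [6,[0,0,0],-6.6],
    [6,[0,0,0],-6.6],
    [6,[0,0,0],-6.6],
    [6,[0,0,0],-6.6],
    [6,[0,0,0],0],
    [6,[0,0,0],0],
    [6,[0,0,0],0],
    [6,[0,0,0],0],
  ],
)

```text
clock: 8.97
position: [0.552, 0.1372, 0.2315]
eef_rot: [0.695, -0.129, 0.695, 0.128]
ft_force: [0.4, 0.0, -0.8]
opening: 0.0105
```

```bash
python3 - <<'E'
from h import *
import pickle
np.set_printoptions(precision=4,suppress=True)
p=arm.camera("wrist"); save(p,"wr3.png"); pickle.dump(p,open("wr3.pkl","wb")); o=arm.get_obs(); Rt=rot()
print(o["position"],np.degrees(np.arctan2(Rt[1,1],Rt[0,1])),o["joint_positions"],o["ft_force"],o["ft_torque"],o["opening"])
print("err tool mm",Rt.T@(np.array([.5512,.1371,0])-o["position"])*1000)
E
```

```text
[0.552  0.1372 0.2314] 110.98455406403073 [-0.3239  0.4163 -0.0035  1.7247  0.0019  1.0005  1.609 ] [ 0.3511  0.2568 -1.1932] [ 0.0254 -0.021  -0.0014] 0.010472783205738675
err tool mm [231.4176   0.1967  -0.7841]
```

View pics/wr3.png

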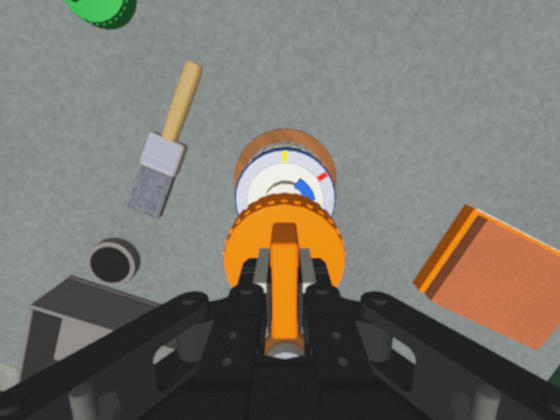

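The cap is held squarely, and the yellow mark at (284,157) lies on the wing line. I'll check the cap's centring in the hand.

```bash
python3 - <<'E'
from h import *
import pickle
np.set_printoptions(precision=4,suppress=True)
p=pickle.load(open("wr3.pkl","rb")); o=arm.get_obs(); Rt=rot()
hsv=cv2.cvtColor(p["color"],cv2.COLOR_RGB2HSV); m=cv2.inRange(hsv,(5,150,60),(22,255,255)); m[:,:215]=0;m[:,355:]=0;m[:185]=0
zt=o["position"][2]-.0323+.027; pts=[]
for v in range(222,278,2):
    u=np.nonzero(m[v])[0]; pts+=[ray(p,u.min()-.5,v,zt),ray(p,u.max()+.5,v,zt)]
L=(Rt.T@(np.array(pts)-o["position"]).T).T*1000
from scipy.optimize import least_squares
for fixed in (0,1):
    s=least_squares(lambda q:np.hypot(L[:,1]-q[0],L[:,2]-q[1])-(31.3 if fixed else q[2]),[0,0,31],loss="soft_l1").x; print(s)
u,v=284.5,157; print("yellow tool",(Rt.T@(ray(p,u,v,.1)-o["position"]))*1000, ray(p,u,v,.1))
E
```

```text
[-0.2158 -1.9094 30.9551]
[-0.2132 -1.3494 31.    ]
yellow tool [131.4167   0.0954 -39.1499] [0.5154 0.1233 0.1   ]
```

Call:
play_rows(
  rows=[
    [6,[12,0.4,0.9],0],
    [6,[20,0,0],0],
    [6,[20,0,0],0],
    [6,[12,0,0],0],
    [6,[6,0,0],0],
    [6,[2,0,0],0],
    [6,[0,0,0],0],
    [6,[0,0,0],0],
    [6,[0,0,0],0],
  ],
)

```text
clock: 9.77
position: [0.5533, 0.1381, 0.1602]
eef_rot: [0.696, -0.129, 0.695, 0.129]
ft_force: [-0.3, 0.1, -0.7]
opening: 0.0101
```

Call:
play_rows(
  rows=[
    [6,[1,0,0],0],
    [6,[1,0,0],0],
    [6,[1,0,0],0],
    [6,[1,0,0],0],
    [6,[0,0,0],0],
    [6,[0,0,0],0],
  ],
)

```text
clock: 10.27
position: [0.5527, 0.1379, 0.1552]
eef_rot: [0.695, -0.13, 0.695, 0.129]
ft_force: [0.1, -0.4, -1.7]
opening: 0.0108
```

Call:
play_rows(
  rows=[
    [6,[1,0,0],0],
    [6,[1,0,0],0],
    [6,[1,0,0],0],
    [6,[0,0,0],0],
    [6,[0,0,0],0],
  ],
)

```text
clock: 10.68
position: [0.5527, 0.1379, 0.1522]
eef_rot: [0.695, -0.13, 0.695, 0.129]
ft_force: [-0.2, -0.3, -0.7]
opening: 0.0102
```

Call:
play_rows(
  rows=[
    [6,[1,0,0],0],
    [6,[1,0,0],0],
    [6,[1,0,0],0],
    [6,[0,0,0],0],
    [6,[0,0,0],0],
  ],
)

```text
clock: 11.1
position: [0.5527, 0.1379, 0.1492]
eef_rot: [0.695, -0.13, 0.695, 0.129]
ft_force: [0.3, -0.2, -1.5]
opening: 0.0106
```

Call:
play_rows(
  rows=[
    [6,[1,0,0],0],
    [6,[1,0,0],0],
    [6,[0,0,0],0],
    [6,[0,0,0],0],
  ],
)

```text
clock: 11.43
position: [0.5527, 0.1379, 0.1473]
eef_rot: [0.695, -0.129, 0.695, 0.129]
ft_force: [-1.2, -0.2, -0.6]
opening: 0.0104
```

Call:
play_rows(
  rows=[
    [6,[1,0,0],0],
    [6,[1,0,0],0],
    [6,[0,0,0],0],
    [6,[0,0,0],0],
  ],
)

```text
clock: 11.77
position: [0.5528, 0.138, 0.1455]
eef_rot: [0.695, -0.129, 0.695, 0.13]
ft_force: [-0.8, -0.5, 4.4]
opening: 0.0107
```

Call:
play_rows(
  rows=[
    [6,[1,0,0],0],
    [6,[1,0,0],0],
    [6,[0,0,0],0],
    [6,[0,0,0],0],
  ],
)

```text
clock: 12.1
position: [0.5528, 0.1379, 0.1435]
eef_rot: [0.695, -0.129, 0.695, 0.129]
ft_force: [-1.5, -0.5, 6.1]
opening: 0.0102
```

Call:
play_rows(
  rows=[
    [6,[1,0,0],0],
    [6,[1,0,0],0],
    [6,[1,0,0],0],
    [6,[1,0,0],0],
    [6,[0,0,0],0],
    [6,[0,0,0],0],
    [6,[0,0,0],0],
  ],
)

```text
clock: 12.68
position: [0.5529, 0.138, 0.1399]
eef_rot: [0.695, -0.129, 0.695, 0.13]
ft_force: [-2.6, -1.5, 10.6]
opening: 0.0105
```

```bash
cat > st.py <<'E'
from h import *
np.set_printoptions(precision=3,suppress=True)
o=arm.get_obs(); Rt=rot(); print(o["position"],np.degrees(np.arctan2(Rt[1,1],Rt[0,1])),o["ft_force"],o["ft_torque"],o["opening"])
E
python3 st.py
```

```text
[0.553 0.138 0.14 ] 111.10294220184964 [-2.615 -1.515 10.566] [-0.177  0.623  0.046] 0.010495088870037047
```

Call:
play_rows(
  rows=[
    [6,[1,0,-0.5],0],
    [6,[0.9,0,-0.5],0],
    [6,[0,0,0],0],
    [6,[0,0,0],0],
    [6,[0,0,0],0],
  ],
)

```text
clock: 13.1
position: [0.5528, 0.1379, 0.1385]
eef_rot: [0.696, -0.129, 0.694, 0.13]
ft_force: [-1.0, 0.6, 12.1]
opening: 0.0107
```

```bash
python3 st.py
```

```text
[0.553 0.138 0.138] 111.10519374335244 [-1.029  0.614 12.117] [-0.051  0.348  0.016] 0.01069530344848977
```

Call:
play_rows(
  rows=[
    [6,[0.6,0,0],0],
    [6,[0,0,0],0],
    [6,[0,-0.1,0],5],
    [6,[0,-0.1,0],5],
    [6,[0,-0.1,0],5],
    [6,[0,-0.1,0],5],
    [6,[0,0,0],0],
    [6,[0,0,0],0],
  ],
)

```text
clock: 13.77
position: [0.553, 0.1375, 0.1379]
eef_rot: [0.708, -0.006, 0.706, 0.007]
ft_force: [-1.3, -0.9, 12.5]
opening: 0.0103
```

```bash
python3 st.py
```

```text
[0.553 0.137 0.138] 91.0657267514892 [-1.332 -0.941 12.477] [-0.108  0.293 -0.034] 0.01031847678609071
```

Call:
play_rows(
  rows=[
    [6,[0,-0.1,0],5],
    [6,[0,-0.1,0],5],
    [6,[0,-0.1,0],5],
    [6,[0,-0.1,0],5],
    [6,[0,0,0],0],
    [6,[0,0,0],0],
  ],
)

```text
clock: 14.27
position: [0.5526, 0.1369, 0.1378]
eef_rot: [0.698, 0.117, 0.697, -0.116]
ft_force: [-2.4, -1.3, 12.5]
opening: 0.0105
```

```bash
python3 st.py
```

```text
[0.553 0.137 0.138] 71.06230506315457 [-2.414 -1.269 12.53 ] [-0.133  0.465 -0.053] 0.010539494278536099
```

Call:
play_rows(
  rows=[
    [6,[0,0,0],3],
    [6,[0,0,0],3],
    [6,[0,0,0],2],
    [6,[0,0,0],0],
    [6,[0,0,0],0],
  ],
)

```text
clock: 14.68
position: [0.5525, 0.1368, 0.1378]
eef_rot: [0.688, 0.165, 0.687, -0.164]
ft_force: [-2.1, -0.0, 12.8]
opening: 0.0107
```

```bash
python3 st.py
```

```text
[0.553 0.137 0.138] 63.08592860756756 [-2.085 -0.038 12.815] [-0.113  0.455 -0.026] 0.010711915732314385
```

Call:
play_rows(
  rows=[
    [6,[0,0,0],1.5],
    [6,[0,0,0],1.5],
    [6,[0,0,0],0],
    [6,[0,0,0],0],
  ],
)

```text
clock: 15.02
position: [0.5525, 0.1369, 0.1378]
eef_rot: [0.684, 0.183, 0.683, -0.182]
ft_force: [-3.2, 0.2, 12.2]
opening: 0.0104
```

```bash
python3 st.py
```

```text
[0.552 0.137 0.138] 60.091288781343266 [-3.195  0.244 12.248] [-0.127  0.584  0.083] 0.010368550884428953
```

Call:
play_rows(
  rows=[
    [6,[0,0,0],1.5],
    [6,[0,0,0],0],
    [6,[0,0,0],0],
  ],
)

```text
clock: 15.27
position: [0.5524, 0.1368, 0.1377]
eef_rot: [0.681, 0.192, 0.68, -0.191]
ft_force: [-2.9, -0.7, 13.3]
opening: 0.0106
```

```bash
python3 st.py
```

```text
[0.552 0.137 0.138] 58.59447705109704 [-2.857 -0.688 13.284] [-0.144  0.615 -0.021] 0.010555912927946776
```

Call:
play_rows(
  rows=[
    [6,[0,0,0],1.5],
    [6,[0,0,0],0],
    [6,[0,0,0],0],
  ],
)

```text
clock: 15.52
position: [0.5524, 0.1368, 0.1378]
eef_rot: [0.679, 0.201, 0.678, -0.2]
ft_force: [-2.2, -0.2, 12.8]
opening: 0.0105
```

```bash
python3 st.py
```

```text
[0.552 0.137 0.138] 57.095253426953946 [-2.215 -0.167 12.837] [-0.154  0.598  0.053] 0.010517986477343819
```

Call:
play_rows(
  rows=[
    [6,[0,0,0],1.5],
    [6,[0,0,0],1],
    [6,[0,0,0],0],
    [6,[0,0,0],0],
  ],
)

```text
clock: 15.85
position: [0.5523, 0.1368, 0.1377]
eef_rot: [0.674, 0.215, 0.673, -0.215]
ft_force: [-2.5, -1.4, 12.2]
opening: 0.0103
```

```bash
python3 st.py
```

```text
[0.552 0.137 0.138] 54.63618799384849 [-2.515 -1.395 12.163] [-0.267  0.673  0.346] 0.010341919520356976
```

Call:
play_rows(
  rows=[
    [6,[0,0,0],1.5],
    [6,[0,0,0],0],
    [6,[0,0,0],0],
  ],
)

```text
clock: 16.1
position: [0.5523, 0.1367, 0.1377]
eef_rot: [0.671, 0.224, 0.67, -0.223]
ft_force: [-3.1, -1.0, 13.0]
opening: 0.0104
```

```bash
python3 st.py
```

```text
[0.552 0.137 0.138] 53.16832703390831 [-3.077 -0.967 12.969] [-0.328  0.639  0.66 ] 0.010426040571012526
```

Call:
play_rows(
  rows=[
    [6,[0,0,0],-2],
    [6,[0,0,0],0],
    [6,[0,0,0],0],
  ],
)

```text
clock: 16.35
position: [0.5523, 0.1368, 0.1377]
eef_rot: [0.675, 0.212, 0.674, -0.212]
ft_force: [-2.8, -1.1, 13.2]
opening: 0.0106
```

```bash
python3 st.py
```

```text
[0.552 0.137 0.138] 55.14265339769793 [-2.804 -1.054 13.208] [-0.233  0.679  0.242] 0.010600991637142398
```

Call:
play_rows(
  rows=[
    [6,[-1,0,0],-0.7],
    [6,[-1,0,0],0],
    [6,[-1,0,0],0],
    [6,[-1,0,0],0],
    [6,[0,0,0],0],
    [6,[0,0,0],0],
  ],
)

```text
clock: 16.85
position: [0.5522, 0.1368, 0.1412]
eef_rot: [0.676, 0.208, 0.676, -0.208]
ft_force: [-0.2, 0.3, 8.0]
opening: 0.0108
```

```bash
python3 st.py
```

```text
[0.552 0.137 0.141] 55.81101377099396 [-0.233  0.346  8.026] [-0.112  0.214  0.134] 0.010766546165283705
```

Call:
play_rows(
  rows=[
    [6,[-1,0,0],0],
    [6,[-0.5,0,0],0],
    [6,[0,0,0],0],
    [6,[0,0,0],0],
  ],
)

```text
clock: 17.18
position: [0.5522, 0.1367, 0.1424]
eef_rot: [0.676, 0.208, 0.676, -0.208]
ft_force: [0.7, -0.2, 5.7]
opening: 0.0103
```

```bash
python3 st.py
```

```text
[0.552 0.137 0.142] 55.8037628890119 [ 0.723 -0.187  5.748] [-0.154 -0.16   0.139] 0.010302836268865382
```

Call:
play_rows(
  rows=[
    [6,[-1,0,0],0],
    [6,[0,0,0],0],
    [6,[0,0,0],0],
  ],
)

```text
clock: 17.43
position: [0.552, 0.1367, 0.1429]
eef_rot: [0.676, 0.208, 0.676, -0.208]
ft_force: [4.4, -0.4, -3.5]
opening: 0.0107
```

```bash
python3 st.py
```

```text
[0.552 0.137 0.143] 55.80757361513976 [ 4.387 -0.396 -3.468] [-0.104 -0.863  0.106] 0.01071461893842907
```

The upward force dropped sharply (about 9 N in 0.5 mm), so the hooks are holding the cap. I'll release it now.

Call:
play_rows(
  rows=[
    [6,[0.4,0,0],0],
    [6,[0,0,0],0],
    [25,[0,0,0],0],
    [30,[0,0,0],0],
    [30,[0,0,0],0],
    [30,[0,0,0],0],
    [30,[-5,0,0],0],
    [30,[-15,0,0],0],
    [30,[-25,0,0],0],
    [30,[-30,0,0],0],
    [30,[-25,0,0],0],
    [30,[-15,0,0],0],
    [30,[0,0,0],0],
    [30,[0,0,0],0],
  ],
  grip_force=20,
)

```text
clock: 18.6
position: [0.5521, 0.1369, 0.2588]
eef_rot: [0.676, 0.208, 0.675, -0.207]
ft_force: [0.0, 0.2, 0.5]
opening: 0.0301
```

```bash
python3 st.py; python3 - <<'E'
from h import *
p=arm.camera("wrist"); save(p,"wr4.png"); t=arm.camera("scene"); save(t,"sc4.png",(200,140,400,300),4)
E
```

```text
[0.552 0.137 0.259] 55.80533297644085 [0.016 0.19  0.506] [-0.024  0.004  0.009] 0.030120172496762826
```

View pics/wr4.png

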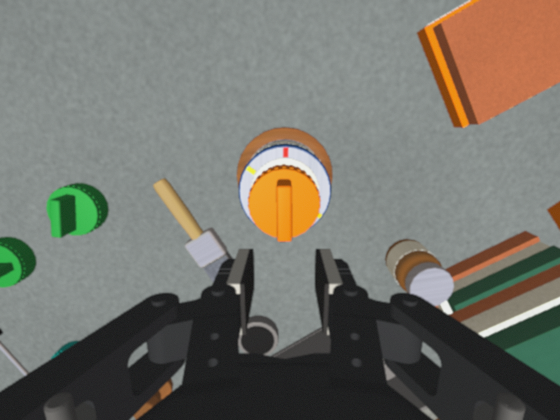

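View pics/sc4.png

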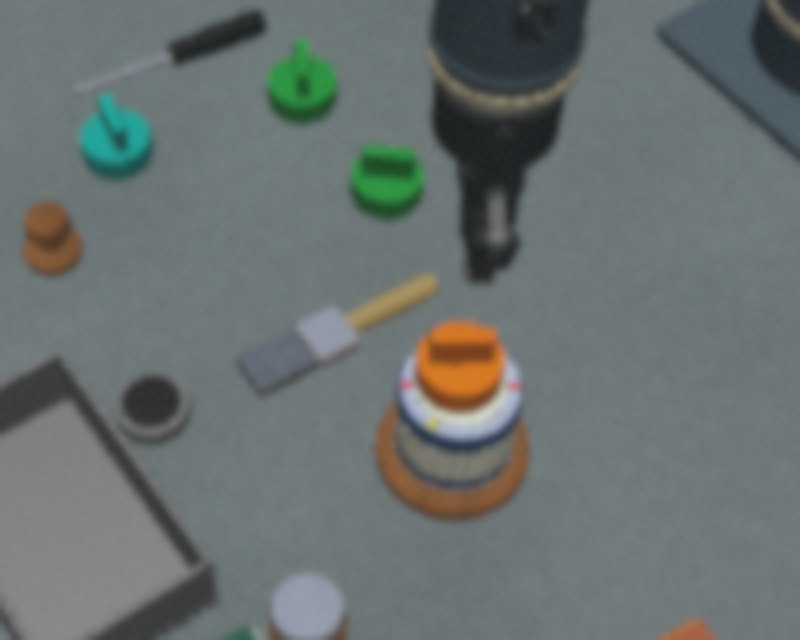

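The cap sits level on the canister, centred at wrist pixel (284,203). Its wing lies on the red mark at (286,152), and nothing else has moved. I'll hand in.

```bash
python3 -c "
from station import arm
print(arm.close_job())"
```

```text
the job is handed in; nothing more can be done
None
```

The orange cap is on the blue canister and appears locked. I handed the job in at about 19 s of the 72 s allowed.

- **Setting and pressing:** I set the cap on the neck with its wing at the yellow marks. I pressed it with about 13–14 N, which is roughly 9 mm of seal travel and short of crushing.
- **Turning:** While pressing, I turned it about 56° clockwise to the stop. The torque reading at the stop briefly reached 0.66 N·m, above the 0.3–0.4 I was aiming for. I eased it back to about 0.24 N·m at once, then let the cap rise.
- **Lock check:** As I let the cap up, the upward force dropped sharply (about 9 N in 0.5 mm), so the hooks were holding it. I did not try turning it back.
- **Final pictures:** After release the cap sits level with its wing on the red marks. Everything else in view stands where it was, and the gripper is clear, with force readings close to zero.

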